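Change a test antenna from horizontal to vertical polarisation

TASK

The antenna rod at the front of the clamped boom lies level; we need it upright. Back the clamp's wing screw off just enough to free the boom (anticlockwise seen from above, clearly less than half a turn), turn the boom about its own length until the antenna rod stands vertical (either end up), then screw the clamp tight again as it was. Leave everything else on the bench where it lies.

Things in the scene. Friction and masses are not known exactly. Their poses are not given: they have to be found in the camera images.
- stand: Antenna clamp stand, fixed to the bench. Origin: centre of the underside of its aluminium base plate (200 x 120 x 12 mm), on the bench top; z up. Its x axis runs along the boom, from the clamp to the antenna. The clamp (grey pedestal, two dark posts, a dark cross bridge 34 x 84 mm whose top is 192 mm above the bench) stands at x = -60 mm; the antenna rod is at x = +60 mm.
- wing_grip (a point): Centre of the wing handle on top of the clamp's vertical screw, a plain steel bar 86 mm long, 14 mm thick and 30 mm tall; this point is on the screw's axis, half-way up the bar, 227 mm above the bench and 35 mm above the bridge. x axis: along the bar; z up. The handle turns in place and does not rise. Turning it takes about 0.1 to 0.25 N m. It stays where it is left.
- screw (a joint): Turn of the wing screw in rad, growing anticlockwise seen from above = loosening. About 0 at the start (tight). The shoe under the screw leaves the boom at about 0.5; backed off beyond 0.7 the boom is free. Stay below 2.8 (clearly less than half a turn). Tight again below 0.35 (aim for 0 or a little less); there is a hard stop at -0.35.
- dipole_mid (a point): Centre of the antenna, on the boom's axis, 130 mm above the bench, inside a black block 50 (along the boom) x 45 x 45 mm. x axis: along the boom, away from the clamp (also the axis the boom turns about); y axis: along the antenna rod. The rod is an aluminium round bar 14 mm thick and 200 mm long in all, 100 mm to either side of this point.
- rod_left (a point): Point on the rod's centre line 85 mm from dipole_mid, 15 mm short of the rod's end, on the rod's +y side. It runs on a circle of radius 85 mm about the boom's axis.
- rod_right (a point): The same point on the rod's other (-y) side.
- boom (a joint): Turn of the boom about its own length in rad. 0: the antenna rod level; positive lifts the rod_left end; +1.57 or -1.57: rod vertical. Stops at +2.0 and -2.0. While the clamp is tight the boom cannot be turned without force; when freed it turns with a light drag of about 0.05 N m and stays where it is left (balanced).
- driver: Screwdriver lying beside the stand; leave it.
- pliers: Pliers lying beside the stand; leave them.
- attenuator: Small metal cylinder beyond the stand; leave it.
- notebook: Notebook on the left; leave it.
- meter: Grey handheld meter; leave it.
- mouse: Black computer mouse; leave it.
- packet: White flat packet; leave it.

How it is judged:
By the outcome, as a careful person would: the job done as asked, in the order asked, and still so for the second after the job is handed in, with the robot touching nothing.
It also fails if it takes over 72 s, if anything falls off the work surface, if the arm or the gripper's body presses on something with over 40 N, if the wrist force passes 120 N, or if a joint passes its speed limit or range.

ROBOT

A 6-joint arm with a two-finger parallel gripper is mounted at the origin on the work surface. World frame = base frame: x ahead of the robot, y to its left, z up, the work surface at z = 0. Lengths are in m, angles in degrees, forces in N, time in s.
With the tool pointing down it reaches from about 0.4 to 0.825 m from the base axis. Payload 7 kg.
Tool frame: the origin (TCP) lies midway between the tips of the shut fingers; the grasp point (between the pads) lies 19 mm behind it; z points along the fingers, y is the line along which they close (so a half turn about z gives the same grasp; the last joint's range is limited). The gripper opens to 88 mm and grips with 3 to 60 N. Pads are 19 mm wide; open, the fingers measure 130 mm over their backs; the gripper's body (78 mm by 193 mm) begins 47 mm behind the grasp point.
Start: joints at [-54.368, 20.546, 0.682, 0, -70.136, -16.507], TCP at [0.221, -0.638, 0.227] pointing down, gripper open.
Joint ranges: [-176.03, 176.03], [-82.01, 121.73], [-58.28, 71.71], [-173.87, 95.51], [-174.79, -0.11], [-173.66, 173.66]. Speed limits (degrees/s): [136.94, 136.94, 172.46, 180, 180, 180].

INTERFACE

Orientations are given as [roll, pitch, yaw] about the fixed x, y, z axes, in that order (R = Rz(yaw) Ry(pitch) Rx(roll)).
In Python, from plant import ctrl gives the robot as it stands.
- The arm moves only by the tool step_arm, never from a script. Its argument "rows" is a list of rows, each a list of 3 entries, a list of its own where there are three numbers: the closure, from 0 (fully open) to 1 (shut), then the shift along the world's x, y, z in mm, then the turn, a rotation vector about the world's x, y, z in rad. A call has exactly 5 rows; each row is the pose to reach, as a shift and turn from the pose commanded when the call began; what a row does not reach only later rows make up. A row lasts 1/12 s, in which the tool goes at most 41.7 mm and 7.16 degrees, less where a joint would pass 70% of its speed; a pose out of reach is approached as far as the arm can. A call with a gripper value outside its range is refused whole. The fingers move at their own pace and stop on an object; the grip force is fixed at half the most. Time passes only in rows, so rows that repeat a pose let the fingers close, or fill a call up. It gives the time, the measured TCP pose, the force, the opening and the grip force at its end, in the units of the state.
- ctrl.get_obs(): the state, without advancing time (a new reading comes with each control period).
- ctrl.snapshot(name): name is "scene" or "side" or "wrist"; returns the picture (480x640x3 uint8, red, green, blue); there is no depth.
- ctrl.camera_model(name): a dict with "intrinsics" (3x3 intrinsics, pixels), "distortion" ([k1, k2, p1, p2, k3] as OpenCV has them; the pictures are not rectified), "R" (3x3) and "t" (3): a world point X has camera coordinates R X + t. Camera axes: x right, y down, z forward; pixel columns grow to the right and rows downward; lengths in m; the calibration is good to about 2 mm. A picture is of the moment at which its call begins: read the wrist's pose just before it. camera_model takes no time and is no camera call; for the wrist camera it gives the pose at the moment of the call.
- ctrl.close_job(): hands the job in; it is judged then, once.
The state is a dict: "clock": time; "joint_pos": joint angles; "qvel": joint speeds; "tau": joint torques, N m; "tool_pos": TCP position; "orientation": TCP orientation; "force": force on the tool from outside, world axes, zero at the start; "moment": the same for the moment, N m; "opening": finger opening in m; "gripper_force": force on a finger pad.
Only numpy, scipy, OpenCV 4.12 (cv2) and the standard library are available. Lean on these libraries where they do the work, as an engineer would, in place of code of your own. Each camera call takes 0.05 s, during which the arm holds its last target. There are 200 camera calls.

## Working session

There is one attempt and no reset: what is moved stays moved. The work goes in short steps, Python scripts to look and compute and a tool call to move; the robot and the scene stay as the last step left them, time stands still between calls to the robot, and variables do not carry over. Pictures are saved under pics/ and viewed, at most 10 in all, crops included, and the job is handed in when it is done.

Besides the shell and the picture viewer there is one more tool, called after "Request:" as name([rows], argument=value, ...), one row to a line, values as JSON. step_arm: Moves the arm, as the interface text tells. Its arguments: {"type":"object","properties":{"rows":{"type":"array"}},"required":["rows"]}

```bash
mkdir -p pics
python3 - <<'E'
from plant import ctrl
import cv2
for n in("scene","side"):
    cv2.imwrite(f"pics/{n}0.png",ctrl.snapshot(n)[:,:,::-1])
    m=ctrl.camera_model(n);print(n,m)
print(ctrl.get_obs())
E
```

```text
scene {'intrinsics': array([[443.05495786,   0.        , 317.85330669],
       [  0.        , 443.05495786, 240.26182526],
       [  0.        ,   0.        ,   1.        ]]), 'distortion': array([0.03250821, 0.        , 0.        , 0.        , 0.        ]), 'R': array([[ 0.06348598,  0.99781025,  0.01855366],
       [ 0.77124164, -0.03725466, -0.63545135],
       [-0.63336866,  0.0546516 , -0.77191796]]), 't': array([-0.02839678, -0.34346986,  1.50439094])}
side {'intrinsics': array([[555.54988016,   0.        , 319.6530042 ],
       [  0.        , 555.54988016, 234.00122268],
       [  0.        ,   0.        ,   1.        ]]), 'distortion': array([-0.10119598,  0.        ,  0.        ,  0.        ,  0.        ]), 'R': array([[-0.73104422, -0.68225167,  0.01034429],
       [-0.51721848,  0.54419297, -0.66055965],
       [ 0.44503863, -0.48824858, -0.7507023 ]]), 't': array([0.42653017, 0.37920371, 1.31331235])}
{'clock': 0.1, 'joint_pos': array([-5.43681708e+01,  2.05877779e+01,  6.40431940e-01, -1.67980733e-02,
       -7.01373247e+01, -1.65071062e+01]), 'qvel': array([-0.05399218, -0.0753793 ,  0.13286546,  0.17096339,  0.03901716,
       -0.04815879]), 'tau': array([ 4.32080069e-04, -5.84161878e+01,  2.93750685e+01,  7.01543033e+00,
        1.01429559e-02, -8.60570026e-05]), 'tool_pos': array([ 0.22097824, -0.63734644,  0.225725  ]), 'orientation': array([ 1.79914332e+02, -8.91853451e-03, -1.60880989e+02]), 'force': array([-0.14448702,  0.1397975 , -0.77316984]), 'moment': array([-0.02420341,  0.02504764,  0.01779546]), 'gripper_force': 0.0, 'opening': 0.08719909631164738}
```

View pics/scene0.png

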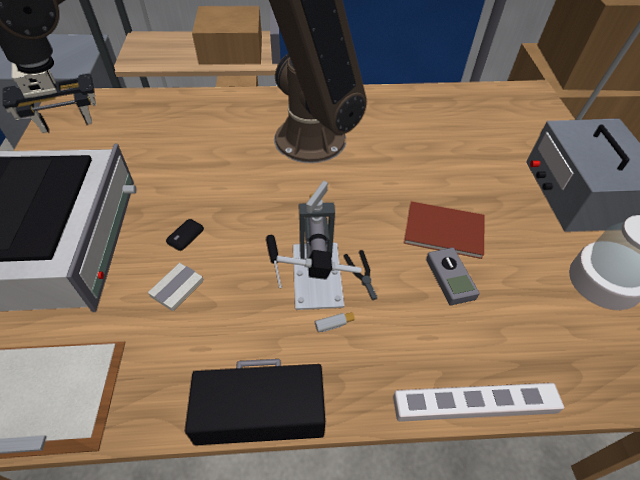

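View pics/side0.png

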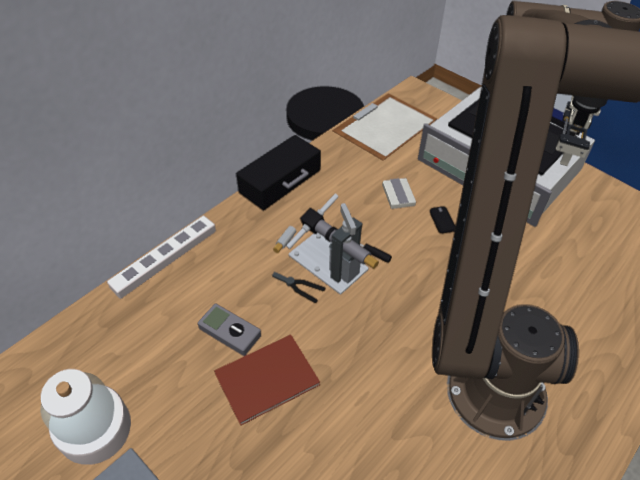

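Scene view: stand at about (318,265), wing bar around (318,193), and the rod from (276,261) to (362,271). Side view: the clamp at (345,240), with the rod from (337,198) to (278,247). I'll enlarge both.

Run:
```python
import cv2,numpy as np
a=cv2.imread("pics/scene0.png")[170:315,255:385];b=cv2.imread("pics/side0.png")[175:305,265:395]
a=cv2.resize(a,None,fx=3,fy=4.0,interpolation=cv2.INTER_CUBIC);b=cv2.resize(b,None,fx=3,fy=580/130,interpolation=cv2.INTER_CUBIC)
cv2.imwrite("pics/crop0.png",np.hstack([a,cv2.resize(b,(390,580))]))
```

```text
(no output)
```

View pics/crop0.png

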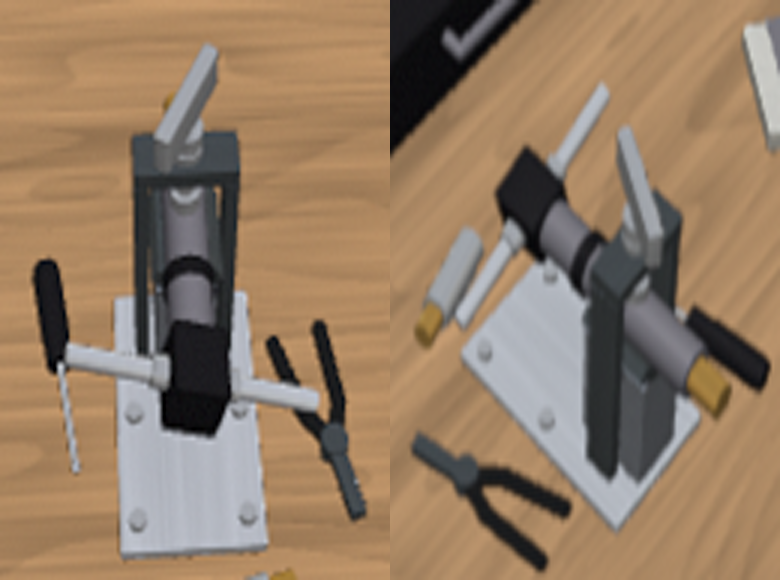

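The crop shows the rod ends, the wing bar's top face and the plate corners clearly. I'll triangulate them.

```bash
cat > h.py <<'E'
import numpy as np,cv2
from plant import ctrl
def ray(n,p,m=None):
    m=m or ctrl.camera_model(n)
    u=cv2.undistortPoints(np.array([[p]],float),m["intrinsics"],m["distortion"])[0,0]
    d=m["R"].T@np.array([u[0],u[1],1]);return -m["R"].T@m["t"],d/np.linalg.norm(d)
def plane(n,p,z,m=None):
    c,d=ray(n,p,m);return c+d*(z-c[2])/d[2]
def tri(p,q):
    c,d=ray("scene",p);e,f=ray("side",q)
    s=np.linalg.lstsq(np.c_[d,-f],e-c,rcond=None)[0];A=c+s[0]*d;B=e+s[1]*f
    return (A+B)/2,np.linalg.norm(A-B)
E
python3 - <<'E'
from h import *
np.set_printoptions(precision=4,suppress=True)
S=lambda x,y:(255+x/3-.3,170+y/4-.3)
D=lambda x,y:(265+(x-390)/3-.3,175+y*130/580-.3)
a=tri(S(68,357),D(604,92));b=tri(S(316,400),D(464,320));print(a,b)
d=b[0]-a[0];print("rod",np.linalg.norm(d),np.degrees(np.arctan2(d[1],d[0])),(a[0]+b[0])/2)
for P in(S(68,357),S(316,400)):print(plane("scene",P,.13))
for n,p,q in(("scene",S(212,50),S(162,148)),("side",D(624,130),D(653,240))):
    A=plane(n,p,.242);B=plane(n,q,.242);d=B-A;print(n,A,B,(A+B)/2,np.linalg.norm(d),np.degrees(np.arctan2(d[1],d[0])))
for p in((245,292),(268,550),(122,558)):print(plane("scene",S(*p),.012))
for p in((463,350),(615,528),(700,412)):print(plane("side",D(*p),.012))
E
```

```text
(array([ 0.6238, -0.1051,  0.1588]), np.float64(0.0025426626423774735)) (array([0.6219, 0.0827, 0.1037]), np.float64(0.00669452551859024))
rod 0.19568089837821603 90.60115341780919 [ 0.6229 -0.0112  0.1312]
[ 0.6029 -0.1054  0.13  ]
[0.6426 0.0807 0.13  ]
scene [0.4722 0.0112 0.242 ] [ 0.5481 -0.031   0.242 ] [ 0.5102 -0.0099  0.242 ] 0.08684067587016586 -29.069409893770484
side [ 0.5371 -0.0309  0.242 ] [0.4655 0.0151 0.242 ] [ 0.5013 -0.0079  0.242 ] 0.08509763104472567 147.25094915020082
[0.4662 0.0489 0.012 ]
[0.668  0.0493 0.012 ]
[ 0.6673 -0.0685  0.012 ]
[0.6603 0.0452 0.012 ]
[0.464  0.0495 0.012 ]
[ 0.4653 -0.0708  0.012 ]
```

Stand centre is about (0.565, -0.0105) with yaw near 0. The wing is at about (0.505, -0.009), with the bar at -31°. The rod is tilted about 16°, with the right end up, so I'll turn it further in that direction, to -90°. First I go above the wing.

Request:
step_arm([
  [0, [0, 0, 35], [0, 0, -0.1]],
  [0, [0, 0, 70], [0, 0, -0.2]],
  [0, [0, 0, 105], [0, 0, -0.3]],
  [0, [12, 27, 115], [0, 0, -0.4]],
  [0, [28, 62, 115], [0, 0, -0.5]],
])

```text
clock: 0.52
tool_pos: [0.2489, -0.5777, 0.3441]
orientation: [-179.8, 0.1, 170.0]
force: [2.2, 1.3, -0.0]
opening: 0.0875
gripper_force: 0.0
```

Request:
step_arm([
  [0, [16, 35, 0], [0, 0, -0.1]],
  [0, [32, 70, 0], [0, 0, -0.2]],
  [0, [48, 105, 0], [0, 0, -0.3]],
  [0, [64, 140, 0], [0, 0, -0.37]],
  [0, [80, 175, 0], [0, 0, -0.37]],
])

```text
clock: 0.93
tool_pos: [0.3292, -0.3989, 0.3412]
orientation: [180.0, -0.0, 149.0]
force: [0.9, -0.3, -0.3]
opening: 0.0877
gripper_force: 0.0
```

Request:
step_arm([
  [0, [16, 35, 0], [0, 0, 0]],
  [0, [32, 70, 0], [0, 0, 0]],
  [0, [48, 105, 0], [0, 0, 0]],
  [0, [64, 140, 0], [0, 0, 0]],
  [0, [80, 175, 0], [0, 0, 0]],
])

```text
clock: 1.35
tool_pos: [0.4092, -0.2239, 0.3416]
orientation: [180.0, 0.0, 149.3]
force: [0.2, -0.8, 0.9]
opening: 0.0875
gripper_force: 0.0
```

Request:
step_arm([
  [0, [16, 35, 0], [0, 0, 0]],
  [0, [32, 70, 0], [0, 0, 0]],
  [0, [48, 105, 0], [0, 0, 0]],
  [0, [64, 140, 0], [0, 0, 0]],
  [0, [80, 175, 0], [0, 0, 0]],
])

```text
clock: 1.77
tool_pos: [0.4892, -0.0488, 0.3416]
orientation: [180.0, 0.0, 149.3]
force: [0.7, -0.5, 0.0]
opening: 0.0875
gripper_force: 0.0
```

Request:
step_arm([
  [0, [5, 14, 0], [0, 0, 0]],
  [0, [11, 27, 0], [0, 0, 0]],
  [0, [16, 41, 0], [0, 0, 0]],
  [0, [16, 41, 0], [0, 0, 0]],
  [0, [16, 41, 0], [0, 0, 0]],
])

```text
clock: 2.18
tool_pos: [0.5051, -0.0096, 0.3413]
orientation: [-180.0, -0.0, 149.3]
force: [-0.8, -0.4, 0.0]
opening: 0.0876
gripper_force: 0.0
```

Run:
```python
from h import *
o=ctrl.get_obs();print(o["clock"],o["tool_pos"],o["orientation"],o["joint_pos"],o["force"])
m=ctrl.camera_model("wrist");np.save("wm0.npy",m,allow_pickle=True)
im=ctrl.snapshot("wrist")[:,:,::-1];cv2.imwrite("pics/w0.png",im)
# expected bar ends projected
P=np.array([[.468,.0125,.242],[.542,-.031,.242],[.505,-.009,.242]])
print(cv2.projectPoints(P,cv2.Rodrigues(m["R"])[0],m["t"],m["intrinsics"],m["distortion"])[0][:,0])
```

```text
2.1833 [ 0.50510484 -0.00962547  0.3413347 ] [-1.79973593e+02 -2.33779392e-02  1.49301922e+02] [ 2.12188380e+01  1.05976234e+00 -8.99183221e+00 -2.14617013e-03
 -7.99836102e+01 -1.41916537e+02] [-0.82348319 -0.40411164  0.01374757]
[[317.06245037 183.66338757]
 [317.45546521 288.54656852]
 [317.54437573 238.47474531]]
```

View pics/w0.png

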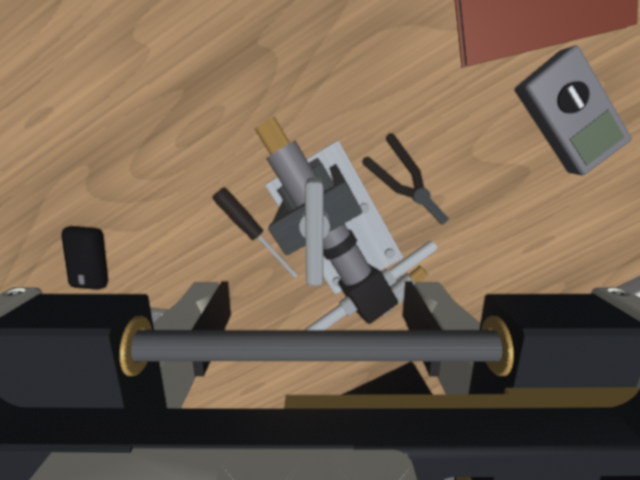

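The wrist view shows the bar from (315,180) to (314,285), within 3 mm of the expected position and parallel to the fingers. I'll descend and grip.

Request:
step_arm([
  [0, [-2, 0, -30], [0, 0, 0]],
  [0, [-2, 0, -60], [0, 0, 0]],
  [0, [-2, 0, -90], [0, 0, 0]],
  [0, [-2, 0, -115], [0, 0, 0]],
  [0, [-2, 0, -127], [0, 0, 0]],
])

```text
clock: 2.65
tool_pos: [0.501, -0.0112, 0.2115]
orientation: [-179.9, -0.2, 149.2]
force: [-0.4, 0.4, -0.0]
opening: 0.0875
gripper_force: 0.0
```

Request:
step_arm([
  [0.9, [0, 0, 0], [0, 0, 0]],
  [0.9, [0, 0, 0], [0, 0, 0]],
  [0.9, [0, 0, 0], [0, 0, 0]],
  [0.9, [0, 0, 0], [0, 0, 0]],
  [0.9, [0, 0, 0], [0, 0, 0]],
])

```text
clock: 3.07
tool_pos: [0.5037, -0.0097, 0.2158]
orientation: [179.9, 0.1, 149.3]
force: [-0.5, -0.1, 0.1]
opening: 0.0596
gripper_force: 0.0
```

Request:
step_arm([
  [1, [0, 0, 0], [0, 0, 0]],
  [1, [0, 0, 0], [0, 0, 0]],
  [1, [0, 0, 0], [0, 0, 0]],
  [1, [0, 0, 0], [0, 0, 0]],
  [1, [0, 0, 0], [0, 0, 0]],
])

```text
clock: 3.48
tool_pos: [0.5031, -0.0097, 0.2146]
orientation: [180.0, 0.0, 149.3]
force: [0.3, -0.3, 0.7]
opening: 0.0263
gripper_force: 0.0
```

Request:
step_arm([
  [1, [0, 0, 0], [0, 0, 0]],
  [1, [0, 0, 0], [0, 0, 0]],
  [1, [0, 0, 0], [0, 0, 0]],
  [1, [0, 0, 0], [0, 0, 0]],
  [1, [0, 0, 0], [0, 0, 0]],
])

```text
clock: 3.9
tool_pos: [0.5027, -0.0103, 0.2145]
orientation: [-179.9, -0.0, 149.3]
force: [-0.8, -6.0, 1.2]
opening: 0.0141
gripper_force: 30.0
```

Request:
step_arm([
  [1, [0, 0, 0], [0, 0, 0.05]],
  [1, [0, 0, 0], [0, 0, 0.1]],
  [1, [0, 0, 0], [0, 0, 0.15]],
  [1, [0, 0, 0], [0, 0, 0.2]],
  [1, [0, 0, 0], [0, 0, 0.25]],
])

```text
clock: 4.32
tool_pos: [0.5026, -0.0105, 0.2145]
orientation: [-179.9, -0.0, 163.7]
force: [-1.3, -5.7, 1.4]
opening: 0.014
gripper_force: 30.0
```

Request:
step_arm([
  [1, [0, -1, 0], [0, 0, 0.09]],
  [1, [0, -1, 0], [0, 0, 0.18]],
  [1, [0, -1, 0], [0, 0, 0.27]],
  [1, [0, -1, 0], [0, 0, 0.36]],
  [1, [0, -1, 0], [0, 0, 0.45]],
])

```text
clock: 4.73
tool_pos: [0.5026, -0.0111, 0.2145]
orientation: [-180.0, -0.1, -170.4]
force: [-2.1, -3.9, 1.7]
opening: 0.0137
gripper_force: 30.0
```

Request:
step_arm([
  [1, [0, 0, 0], [0, 0, 0.09]],
  [1, [0, 0, 0], [0, 0, 0.18]],
  [1, [0, 0, 0], [0, 0, 0.27]],
  [1, [0, 0, 0], [0, 0, 0.36]],
  [1, [0, 0, 0], [0, 0, 0.45]],
])

```text
clock: 5.15
tool_pos: [0.5028, -0.0115, 0.2145]
orientation: [-180.0, -0.1, -144.6]
force: [-0.1, -7.0, -0.0]
opening: 0.0138
gripper_force: 30.0
```

Request:
step_arm([
  [1, [0, 0, 0], [0, 0, 0.03]],
  [1, [0, 0, 0], [0, 0, 0.06]],
  [1, [0, 0, 0], [0, 0, 0.06]],
  [0.7, [0, 0, 0], [0, 0, 0.06]],
  [0.4, [0, 0, 0], [0, 0, 0.06]],
])

```text
clock: 5.57
tool_pos: [0.5035, -0.0103, 0.2146]
orientation: [180.0, 0.1, -141.4]
force: [0.1, -0.0, -0.3]
opening: 0.0222
gripper_force: 0.0
```

Request:
step_arm([
  [0, [0, 0, 0], [0, 0, 0]],
  [0, [0, 0, 0], [0, 0, 0]],
  [0, [0, 0, 0], [0, 0, 0]],
  [0, [0, 0, 0], [0, 0, 0]],
  [0, [0, 0, 0], [0, 0, 0]],
])

```text
clock: 5.98
tool_pos: [0.5032, -0.0106, 0.2145]
orientation: [180.0, 0.0, -141.4]
force: [0.4, -0.8, 0.6]
opening: 0.0549
gripper_force: 0.0
```

Request:
step_arm([
  [0, [0, 0, 20], [0, 0, 0]],
  [0, [0, 0, 50], [0, 0, 0]],
  [0, [0, 0, 80], [0, 0, 0]],
  [0, [0, 0, 110], [0, 0, 0]],
  [0, [0, 0, 110], [0, 0, 0]],
])

```text
clock: 6.4
tool_pos: [0.5056, -0.0107, 0.3309]
orientation: [-179.7, 0.4, -141.4]
force: [0.7, 0.2, 0.2]
opening: 0.0855
gripper_force: 0.0
```

Request:
step_arm([
  [0, [24, -16, 0], [0, 0, 0.1]],
  [0, [48, -32, 0], [0, 0, 0.2]],
  [0, [72, -48, 0], [0, 0, 0.3]],
  [0, [96, -64, 0], [0, 0, 0.4]],
  [0, [122, -81, 0], [0, 0, 0.5]],
])

```text
clock: 6.82
tool_pos: [0.6261, -0.0924, 0.3244]
orientation: [-180.0, 0.0, -112.4]
force: [0.1, 1.7, 0.8]
opening: 0.0877
gripper_force: 0.0
```

Request:
step_arm([
  [0, [0, 0, 0], [0, 0, 0.1]],
  [0, [0, 0, 0], [0, 0, 0.2]],
  [0, [0, 0, 0], [0, 0, 0.3]],
  [0, [0, 0, 0], [0, 0, 0.397]],
  [0, [0, 0, 0], [0, 0, 0.397]],
])

```text
clock: 7.23
tool_pos: [0.6252, -0.0918, 0.324]
orientation: [180.0, 0.0, -89.8]
force: [0.9, -0.1, -0.0]
opening: 0.0875
gripper_force: 0.0
```

Run:
```python
from h import *
o=ctrl.get_obs();print(o["clock"],o["tool_pos"],o["orientation"],o["joint_pos"])
m=ctrl.camera_model("wrist");print(m)
im=ctrl.snapshot("wrist")[:,:,::-1];cv2.imwrite("pics/w1.png",im)
P=np.array([[.623,-.105,.159],[.623,.083,.104],[.623,-.092,.153],[.503,-.01,.242]])
print(cv2.projectPoints(P,cv2.Rodrigues(m["R"])[0],m["t"],m["intrinsics"],m["distortion"])[0][:,0])
```

```text
7.2333 [ 0.62522386 -0.09176303  0.32404479] [ 1.79970393e+02  1.06173827e-03 -8.97619269e+01] [ 9.31587391e+00  1.40195261e+01  4.03557734e+00 -5.80707249e-03
 -8.00451196e+01 -9.07679522e+00]
{'intrinsics': array([[347.4619279 ,   0.        , 316.18065275],
       [  0.        , 347.4619279 , 237.0732581 ],
       [  0.        ,   0.        ,   1.        ]]), 'distortion': array([-0.0097998,  0.       ,  0.       ,  0.       ,  0.       ]), 'R': array([[-9.99991729e-01, -4.00123018e-03,  7.29411449e-04],
       [-3.58805610e-03,  9.52336512e-01,  3.05028349e-01],
       [-1.91513379e-03,  3.05023209e-01, -9.52342992e-01]]), 't': array([0.62352477, 0.02146305, 0.51405775])}
[[317.30497731 203.04049315]
 [316.39701102 339.84138545]
 [317.2151608  214.82028945]
 [465.83766378 341.12660544]]
```

View pics/w1.png

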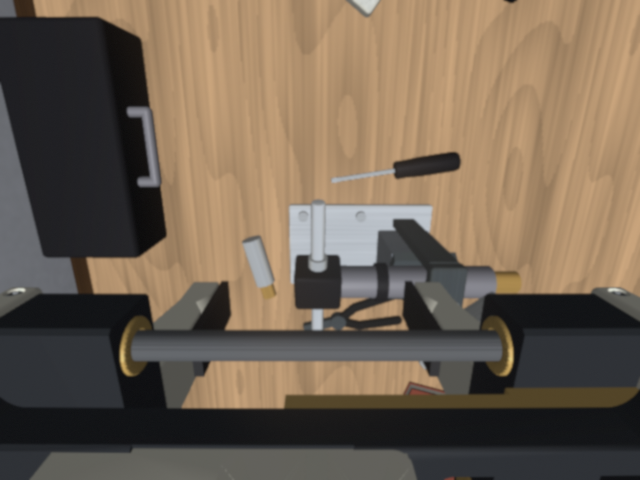

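The wrist view shows the rod end at (318,201), against an expected (317,203), and the rod is aligned between the fingers. I'll descend and grip.

Request:
step_arm([
  [0, [-1, 0, -38], [0, 0, 0]],
  [0, [-1, 0, -76], [0, 0, 0]],
  [0, [-1, 0, -114], [0, 0, 0]],
  [0, [-1, 0, -152], [0, 0, 0]],
  [0, [-1, 0, -178], [0, 0, 0]],
])

```text
clock: 7.7
tool_pos: [0.6224, -0.0916, 0.143]
orientation: [179.8, 0.0, -90.2]
force: [-0.6, -0.3, -1.4]
opening: 0.0876
gripper_force: 0.0
```

Request:
step_arm([
  [0.8, [0, 0, -11], [0, 0, 0]],
  [1, [0, 0, -11], [0, 0, 0]],
  [1, [0, 0, -11], [0, 0, 0]],
  [1, [0, 0, -11], [0, 0, 0]],
  [1, [0, 0, -11], [0, 0, 0]],
])

```text
clock: 8.12
tool_pos: [0.6255, -0.0917, 0.138]
orientation: [-179.8, 0.0, -90.0]
force: [0.1, 0.3, -0.5]
opening: 0.0602
gripper_force: 0.0
```

Request:
step_arm([
  [1, [0, 0, 0], [0, 0, 0]],
  [1, [0, 0, 0], [0, 0, 0]],
  [1, [0, 0, 0], [0, 0, 0]],
  [1, [0, 0, 0], [0, 0, 0]],
  [1, [0, 0, 0], [0, 0, 0]],
])

```text
clock: 8.53
tool_pos: [0.6242, -0.0917, 0.1358]
orientation: [-180.0, 0.0, -90.0]
force: [0.1, -0.2, -0.7]
opening: 0.0266
gripper_force: 0.0
```

Request:
step_arm([
  [1, [0, 0, 0], [0, 0, 0]],
  [1, [0, 0, 0], [0, 0, 0]],
  [1, [0, 0, 0], [0, 0, 0]],
  [1, [0, 0, 0], [0, 0, 0]],
  [1, [0, 0, 0], [0, 0, 0]],
])

```text
clock: 8.95
tool_pos: [0.6237, -0.0918, 0.1354]
orientation: [179.9, -0.0, -90.0]
force: [-3.5, 0.1, 0.1]
opening: 0.013
gripper_force: 30.0
```

Request:
step_arm([
  [1, [0, 3.8, 10.2], [0, 0, 0]],
  [1, [0, 8.9, 19.9], [0, 0, 0]],
  [1, [0, 15.1, 28.7], [0, 0, 0]],
  [1, [0, 22.4, 36.7], [0, 0, 0]],
  [1, [0, 30.7, 43.8], [0, 0, 0]],
])

```text
clock: 9.37
tool_pos: [0.6237, -0.0603, 0.1799]
orientation: [180.0, 0.0, -90.0]
force: [0.2, -1.3, -8.4]
opening: 0.0134
gripper_force: 30.0
```

Light forces, so the boom is free. I continue the arc.

Request:
step_arm([
  [1, [0, 9.1, 5.9], [0, 0, 0]],
  [1, [0, 18.9, 10.6], [0, 0, 0]],
  [1, [0, 29.1, 14], [0, 0, 0]],
  [1, [0, 39.9, 16.1], [0, 0, 0]],
  [1, [0, 50.7, 16.8], [0, 0, 0]],
])

```text
clock: 9.78
tool_pos: [0.6237, -0.0103, 0.1975]
orientation: [180.0, -0.1, -90.0]
force: [-3.7, -5.9, 0.1]
opening: 0.0132
gripper_force: 30.0
```

Request:
step_arm([
  [1, [0, 0, 0], [0, 0, 0]],
  [1, [0, 0, 0], [0, 0, 0]],
  [1, [0, 0, 0], [0, 0, 0]],
  [1, [0, 0, 0], [0, 0, 0]],
  [1, [0, 0, 0], [0, 0, 0]],
])

```text
clock: 10.2
tool_pos: [0.6237, -0.0097, 0.1975]
orientation: [-180.0, -0.0, -90.0]
force: [-4.9, -0.7, 1.5]
opening: 0.0131
gripper_force: 30.0
```

Run:
```python
from h import *
o=ctrl.get_obs();print(o["tool_pos"],o["force"],o["moment"])
a=ctrl.snapshot("scene")[170:315,255:385,::-1];b=ctrl.snapshot("side")[175:305,265:395,::-1]
a=cv2.resize(a,(390,580),interpolation=cv2.INTER_CUBIC);b=cv2.resize(b,(390,580),interpolation=cv2.INTER_CUBIC)
cv2.imwrite("pics/crop1.png",np.hstack([a,b]))
```

```text
[ 0.62371213 -0.00967126  0.19750492] [-4.89145329 -0.72382927  1.54238898] [-0.56891202  2.07938396  0.01083362]
```

View pics/crop1.png

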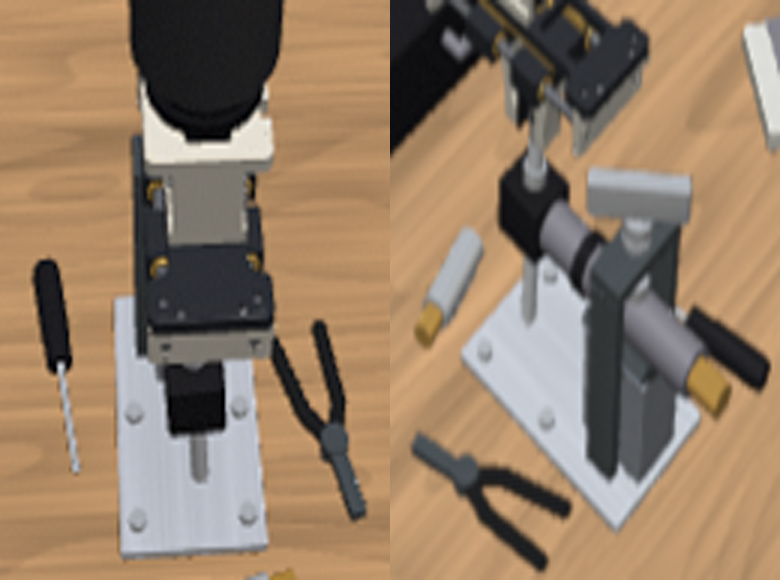

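The rod appears upright in both views: its lower end is at (201,481) in the left crop and (528,322) in the right. I'll release it, rise, return above the wing, and then measure the rod.

Request:
step_arm([
  [0.5, [0, 0, 0], [0, 0, 0]],
  [0, [0, 0, 0], [0, 0, 0]],
  [0, [0, 0, 0], [0, 0, 0]],
  [0, [0, 0, 0], [0, 0, 0]],
  [0, [0, 0, 0], [0, 0, 0]],
])

```text
clock: 10.72
tool_pos: [0.6245, -0.01, 0.1965]
orientation: [-179.9, 0.0, -90.0]
force: [-0.5, 0.6, -0.2]
opening: 0.0408
gripper_force: 0.0
```

Request:
step_arm([
  [0, [0, 0, 20], [0, 0, 0]],
  [0, [0, 0, 50], [0, 0, 0]],
  [0, [0, 0, 85], [0, 0, 0]],
  [0, [0, 0, 120], [0, 0, 0]],
  [0, [0, 0, 130], [0, 0, 0]],
])

```text
clock: 11.13
tool_pos: [0.6262, -0.0106, 0.3326]
orientation: [-179.5, 0.0, -90.0]
force: [0.0, -0.9, 0.7]
opening: 0.0744
gripper_force: 0.0
```

Request:
step_arm([
  [0, [-30, 0, 0], [0, 0, -0.1]],
  [0, [-60, 0, 0], [0, 0, -0.2]],
  [0, [-90, 0, 0], [0, 0, -0.3]],
  [0, [-115, 0, 0], [0, 0, -0.4]],
  [0, [-120.5, -0.5, 0], [0, 0, -0.5]],
])

```text
clock: 11.55
tool_pos: [0.5008, -0.011, 0.3271]
orientation: [-179.9, 0.1, -118.9]
force: [-0.3, -0.4, 0.7]
opening: 0.0873
gripper_force: 0.0
```

Request:
step_arm([
  [0, [0, 0, 0], [0, 0, -0.1]],
  [0, [0, 0, 0], [0, 0, -0.2]],
  [0, [0, 0, 0], [0, 0, -0.3]],
  [0, [0, 0, 0], [0, 0, -0.397]],
  [0, [0, 0, 0], [0, 0, -0.397]],
])

```text
clock: 11.97
tool_pos: [0.5037, -0.0107, 0.3263]
orientation: [-180.0, 0.0, -141.6]
force: [0.3, 0.1, 1.0]
opening: 0.0873
gripper_force: 0.0
```

Run:
```python
from h import *
o=ctrl.get_obs();print(o["clock"],o["tool_pos"],o["orientation"])
m=ctrl.camera_model("wrist")
im=ctrl.snapshot("wrist")[:,:,::-1]
a=ctrl.snapshot("scene")[170:315,255:385,::-1];b=ctrl.snapshot("side")[175:305,265:395,::-1]
a=cv2.resize(a,(390,580),interpolation=cv2.INTER_CUBIC);b=cv2.resize(b,(390,580),interpolation=cv2.INTER_CUBIC)
w=np.zeros((580,0,3),np.uint8)
cv2.imwrite("pics/crop2.png",np.hstack([a,b])); cv2.imwrite("pics/w2.png",im)
P=np.array([[.5035,-.0103,.242]])
print(cv2.projectPoints(P,cv2.Rodrigues(m["R"])[0],m["t"],m["intrinsics"],m["distortion"])[0][:,0])
```

```text
11.9667 [ 0.50370563 -0.01073155  0.32629601] [-1.79991565e+02  3.46924467e-02 -1.41643222e+02]
[[315.80316719 245.05142754]]
```

View pics/crop2.png

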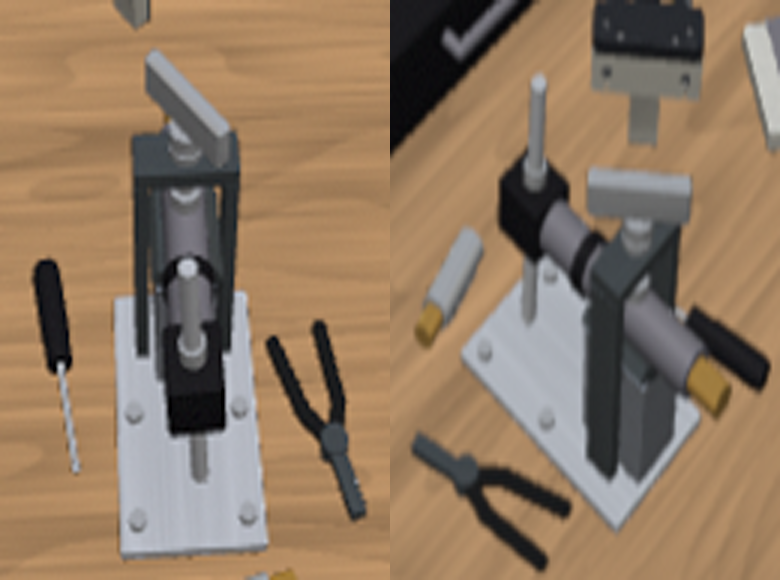

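View pics/w2.png

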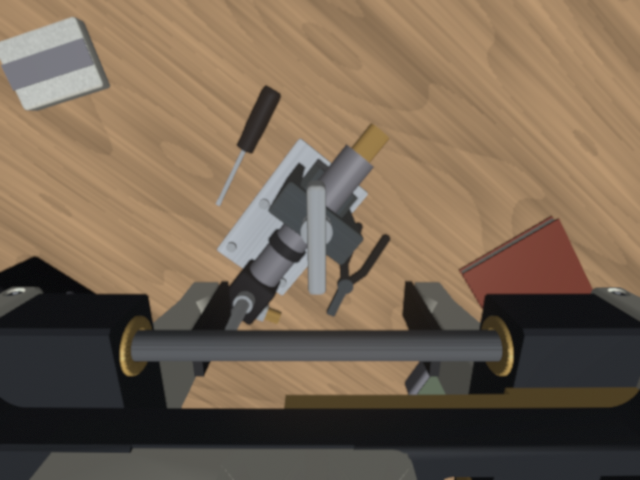

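Run:
```python
from h import *
S=lambda x,y:(255+x/3-.3,170+y/4-.3)
D=lambda x,y:(265+(x-390)/3-.3,175+y*130/580-.3)
a=tri(S(188,268),D(538,78));b=tri(S(200,480),D(528,321));d=a[0]-b[0]
print(a,b,np.degrees(np.arctan2(d[1],d[2])),np.degrees(np.arctan2(d[0],d[2])))
for P in([.6235,-.0105,.23],[.6235,-.0105,.03]):
  for n,o,s in(("scene",(255,170),(3,4)),("side",(265,175),(3,580/130))):
    m=ctrl.camera_model(n);p=cv2.projectPoints(np.array([P]),cv2.Rodrigues(m["R"])[0],m["t"],m["intrinsics"],m["distortion"])[0][0,0]
    print(n,(p-o+.3)*s+((390,0) if n=="side" else 0))
```

```text
(array([ 0.62485445, -0.01783823,  0.23179079]), np.float64(0.002805739758410908)) (array([ 0.62401003, -0.00419899,  0.02707413]), np.float64(0.0025021557109312174)) -3.8116959544958693 0.23633388936288657
scene [196.56273855 266.3334205 ]
side [531.76361107  88.90696515]
scene [191.01074314 476.11441159]
side [531.76632316 313.70154727]
```

Request:
step_arm([
  [0, [0, 0, -30], [0, 0, 0]],
  [0, [0, 0, -60], [0, 0, 0]],
  [0, [0, 0, -90], [0, 0, 0]],
  [0, [0, 0, -108], [0, 0, 0]],
  [0, [0, 0, -112], [0, 0, 0]],
])

```text
clock: 12.53
tool_pos: [0.5017, -0.0112, 0.2107]
orientation: [179.9, -0.3, -141.3]
force: [-0.4, 0.3, -0.4]
opening: 0.0872
gripper_force: 0.0
```

Request:
step_arm([
  [1, [0, 0, 0], [0, 0, 0]],
  [1, [0, 0, 0], [0, 0, 0]],
  [1, [0, 0, 0], [0, 0, 0]],
  [1, [0, 0, 0], [0, 0, 0]],
  [1, [0, 0, 0], [0, 0, 0]],
])

```text
clock: 12.95
tool_pos: [0.5042, -0.0106, 0.2153]
orientation: [-180.0, 0.1, -141.4]
force: [-0.6, -1.1, 0.7]
opening: 0.0603
gripper_force: 0.0
```

Request:
step_arm([
  [1, [0, 0, 0], [0, 0, 0]],
  [1, [0, 0, 0], [0, 0, 0]],
  [1, [0, 0, 0], [0, 0, 0]],
  [1, [0, 0, 0], [0, 0, 0]],
  [1, [0, 0, 0], [0, 0, 0]],
])

```text
clock: 13.37
tool_pos: [0.5036, -0.0108, 0.2142]
orientation: [-180.0, -0.0, -141.4]
force: [0.3, -0.7, 0.4]
opening: 0.0265
gripper_force: 0.0
```

Request:
step_arm([
  [1, [0, 0, 0], [0, 0, 0]],
  [1, [0, 0, 0], [0, 0, 0]],
  [1, [0, 0, 0], [0, 0, 0]],
  [1, [0, 0, 0], [0, 0, 0]],
  [1, [0, 0, 0], [0, 0, 0]],
])

```text
clock: 13.78
tool_pos: [0.5036, -0.0109, 0.2141]
orientation: [-180.0, -0.0, -141.4]
force: [1.7, -0.0, -0.4]
opening: 0.0137
gripper_force: 30.0
```

The rod is about 3.8° short of vertical, because it slid within the pad width. I'll fix that before tightening by regripping the rod top with the fingers closing along y, which centres it over the boom axis at y = -0.0107.

Request:
step_arm([
  [0.5, [0, 0, 0], [0, 0, 0]],
  [0, [0, 0, 0], [0, 0, 0]],
  [0, [0, 0, 0], [0, 0, 0]],
  [0, [0, 0, 0], [0, 0, 0]],
  [0, [0, 0, 0], [0, 0, 0]],
])

```text
clock: 14.2
tool_pos: [0.5036, -0.0108, 0.2142]
orientation: [180.0, 0.0, -141.4]
force: [0.5, 0.5, -0.0]
opening: 0.0415
gripper_force: 0.0
```

Request:
step_arm([
  [0, [0, 0, 10], [0, 0, 0]],
  [0, [0, 0, 40], [0, 0, 0]],
  [0, [0, 0, 75], [0, 0, 0]],
  [0, [0, 0, 105], [0, 0, 0]],
  [0, [0, 0, 112], [0, 0, 0]],
])

```text
clock: 14.62
tool_pos: [0.5056, -0.0109, 0.3325]
orientation: [-179.7, 0.4, -141.4]
force: [1.3, -0.3, 0.9]
opening: 0.0749
gripper_force: 0.0
```

Request:
step_arm([
  [0, [30, 0, 0], [0, 0, -0.1]],
  [0, [60, 0, 0], [0, 0, -0.2]],
  [0, [90, 0, 0], [0, 0, -0.3]],
  [0, [115, 0, 0], [0, 0, -0.4]],
  [0, [120.5, 0, 0], [0, 0, -0.5]],
])

```text
clock: 15.03
tool_pos: [0.627, -0.0109, 0.3251]
orientation: [-180.0, -0.1, -170.3]
force: [-0.2, 0.9, -0.6]
opening: 0.0876
gripper_force: 0.0
```

Request:
step_arm([
  [0, [0, 0, 0], [0, 0, -0.1]],
  [0, [0, 0, 0], [0, 0, -0.174]],
  [0, [0, 0, 0], [0, 0, -0.174]],
  [0, [0, 0, 0], [0, 0, -0.174]],
  [0, [0, 0, 0], [0, 0, -0.174]],
])

```text
clock: 15.45
tool_pos: [0.6241, -0.0108, 0.3266]
orientation: [180.0, 0.0, -179.9]
force: [0.3, -0.1, 0.6]
opening: 0.088
gripper_force: 0.0
```

Request:
step_arm([
  [0, [0, 0, -30], [0, 0, 0]],
  [0, [0, 0, -60], [0, 0, 0]],
  [0, [0, 0, -90], [0, 0, 0]],
  [0, [0, 0, -115], [0, 0, 0]],
  [0, [0, 0, -125], [0, 0, 0]],
])

```text
clock: 15.87
tool_pos: [0.6221, -0.011, 0.1976]
orientation: [-180.0, -0.3, -179.9]
force: [-1.2, -0.2, -1.0]
opening: 0.0875
gripper_force: 0.0
```

Request:
step_arm([
  [1, [0, 0, 0], [0, 0, 0]],
  [1, [0, 0, 0], [0, 0, 0]],
  [1, [0, 0, 0], [0, 0, 0]],
  [1, [0, 0, 0], [0, 0, 0]],
  [1, [0, 0, 0], [0, 0, 0]],
])

```text
clock: 16.28
tool_pos: [0.6249, -0.0107, 0.2028]
orientation: [180.0, 0.1, -180.0]
force: [0.3, 0.6, -0.0]
opening: 0.0598
gripper_force: 0.0
```

Request:
step_arm([
  [1, [0, 0, 0], [0, 0, 0]],
  [1, [0, 0, 0], [0, 0, 0]],
  [1, [0, 0, 0], [0, 0, 0]],
  [1, [0, 0, 0], [0, 0, 0]],
  [1, [0, 0, 0], [0, 0, 0]],
])

```text
clock: 16.7
tool_pos: [0.6241, -0.0109, 0.2012]
orientation: [-180.0, 0.0, 180.0]
force: [-0.4, -1.2, 0.5]
opening: 0.0266
gripper_force: 0.5
```

Request:
step_arm([
  [1, [0, 0, 0], [0, 0, 0]],
  [1, [0, 0, 0], [0, 0, 0]],
  [1, [0, 0, 0], [0, 0, 0]],
  [1, [0, 0, 0], [0, 0, 0]],
  [1, [0, 0, 0], [0, 0, 0]],
])

```text
clock: 17.12
tool_pos: [0.6242, -0.0109, 0.2012]
orientation: [-180.0, 0.0, 180.0]
force: [-0.5, -0.2, 0.4]
opening: 0.0134
gripper_force: 30.0
```

Request:
step_arm([
  [0.5, [0, 0, 0], [0, 0, 0]],
  [0, [0, 0, 0], [0, 0, 0]],
  [0, [0, 0, 0], [0, 0, 0]],
  [0, [0, 0, 0], [0, 0, 0]],
  [0, [0, 0, 0], [0, 0, 0]],
])

```text
clock: 17.53
tool_pos: [0.6241, -0.0108, 0.2011]
orientation: [180.0, -0.0, 180.0]
force: [-1.4, 0.3, -0.3]
opening: 0.0408
gripper_force: 0.0
```

Request:
step_arm([
  [0, [0, 0, 10], [0, 0, 0]],
  [0, [0, 0, 40], [0, 0, 0]],
  [0, [0, 0, 75], [0, 0, 0]],
  [0, [0, 0, 115], [0, 0, 0]],
  [0, [0, 0, 125], [0, 0, 0]],
])

```text
clock: 17.95
tool_pos: [0.6262, -0.0113, 0.3342]
orientation: [180.0, 0.6, -180.0]
force: [1.1, 0.7, 1.8]
opening: 0.0743
gripper_force: 0.0
```

Request:
step_arm([
  [0, [-30, 0, 0], [0, 0, 0.1]],
  [0, [-60, 0, 0], [0, 0, 0.2]],
  [0, [-90, 0, 0], [0, 0, 0.3]],
  [0, [-115, 0, 0], [0, 0, 0.4]],
  [0, [-120.5, 0, 0], [0, 0, 0.5]],
])

```text
clock: 18.37
tool_pos: [0.5006, -0.0112, 0.328]
orientation: [-180.0, 0.1, -151.1]
force: [-0.5, -0.6, 0.6]
opening: 0.0873
gripper_force: 0.0
```

Request:
step_arm([
  [0, [0, 0, 0], [0, 0, 0.1]],
  [0, [0, 0, 0], [0, 0, 0.174]],
  [0, [0, 0, 0], [0, 0, 0.174]],
  [0, [0, 0, 0], [0, 0, 0.174]],
  [0, [0, 0, 0], [0, 0, 0.174]],
])

```text
clock: 18.78
tool_pos: [0.5037, -0.0109, 0.3264]
orientation: [-180.0, 0.0, -141.5]
force: [-0.2, 0.1, -0.4]
opening: 0.0876
gripper_force: 0.0
```

Run:
```python
from h import *
o=ctrl.get_obs();print(o["clock"],o["tool_pos"],o["orientation"])
a=ctrl.snapshot("scene")[170:315,255:385,::-1];b=ctrl.snapshot("side")[175:305,265:395,::-1]
a=cv2.resize(a,(390,580),interpolation=cv2.INTER_CUBIC);b=cv2.resize(b,(390,580),interpolation=cv2.INTER_CUBIC)
cv2.imwrite("pics/crop3.png",np.hstack([a,b]))
```

```text
18.7833 [ 0.50370085 -0.01085226  0.32643737] [-1.79994097e+02  1.35863039e-02 -1.41544341e+02]
```

View pics/crop3.png

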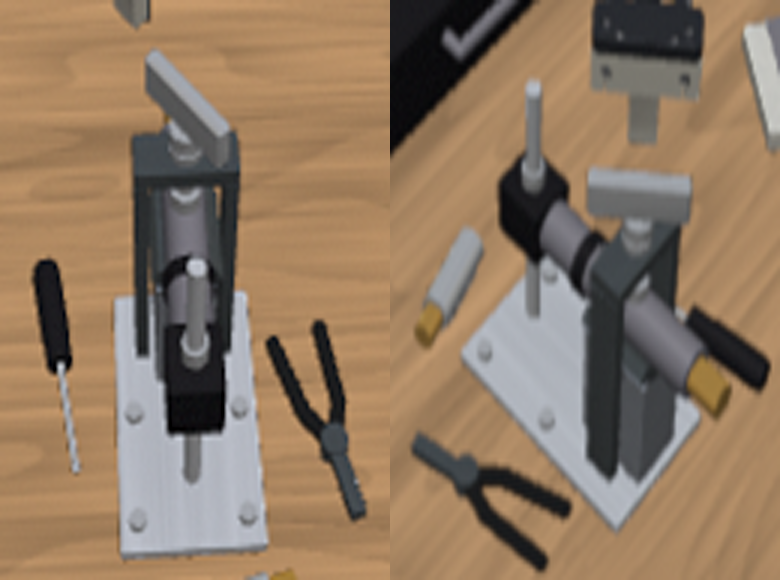

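The rod top is at (197,266) and its bottom at (192,480) in the left crop, and both are at x of about 533 in the right crop. That matches the predicted vertical rod within 1 px. Now I'll tighten the clamp.

Request:
step_arm([
  [0, [0, 0, -30], [0, 0, 0]],
  [0, [0, 0, -60], [0, 0, 0]],
  [0, [0, 0, -90], [0, 0, 0]],
  [0, [0, 0, -108], [0, 0, 0]],
  [0, [0, 0, -112], [0, 0, 0]],
])

```text
clock: 19.3
tool_pos: [0.5017, -0.0112, 0.2106]
orientation: [179.8, -0.3, -141.5]
force: [0.5, -0.2, -0.9]
opening: 0.0877
gripper_force: 0.0
```

Request:
step_arm([
  [1, [0, 0, 0], [0, 0, 0]],
  [1, [0, 0, 0], [0, 0, 0]],
  [1, [0, 0, 0], [0, 0, 0]],
  [1, [0, 0, 0], [0, 0, 0]],
  [1, [0, 0, 0], [0, 0, 0]],
])

```text
clock: 19.72
tool_pos: [0.5042, -0.0107, 0.2153]
orientation: [-180.0, 0.1, -141.4]
force: [0.6, -0.1, -0.2]
opening: 0.0596
gripper_force: 0.0
```

Request:
step_arm([
  [1, [0, 0, 0], [0, 0, 0]],
  [1, [0, 0, 0], [0, 0, 0]],
  [1, [0, 0, 0], [0, 0, 0]],
  [1, [0, 0, 0], [0, 0, 0]],
  [1, [0, 0, 0], [0, 0, 0]],
])

```text
clock: 20.13
tool_pos: [0.5036, -0.0108, 0.2142]
orientation: [-180.0, -0.0, -141.4]
force: [0.0, -0.1, 0.1]
opening: 0.0265
gripper_force: 0.0
```

Request:
step_arm([
  [1, [0, 0, 0], [0, 0, 0]],
  [1, [0, 0, 0], [0, 0, 0]],
  [1, [0, 0, 0], [0, 0, 0]],
  [1, [0, 0, 0], [0, 0, 0]],
  [1, [0, 0, 0], [0, 0, 0]],
])

```text
clock: 20.55
tool_pos: [0.5037, -0.0109, 0.2141]
orientation: [-180.0, -0.0, -141.4]
force: [0.9, -1.2, -1.2]
opening: 0.0142
gripper_force: 30.0
```

Request:
step_arm([
  [1, [0, 0, 0], [0, 0, -0.09]],
  [1, [0, 0, 0], [0, 0, -0.18]],
  [1, [0, 0, 0], [0, 0, -0.27]],
  [1, [0, 0, 0], [0, 0, -0.36]],
  [1, [0, 0, 0], [0, 0, -0.45]],
])

```text
clock: 20.97
tool_pos: [0.5037, -0.0109, 0.2141]
orientation: [-180.0, 0.0, -167.4]
force: [0.8, -0.9, -0.1]
opening: 0.0135
gripper_force: 30.0
```

Request:
step_arm([
  [1, [0, 0, 0], [0, 0, -0.09]],
  [1, [0, 0, 0], [0, 0, -0.18]],
  [1, [0, 0, 0], [0, 0, -0.27]],
  [1, [0, 0, 0], [0, 0, -0.36]],
  [1, [0, 0, 0], [0, 0, -0.45]],
])

```text
clock: 21.38
tool_pos: [0.5037, -0.0109, 0.2142]
orientation: [-180.0, 0.0, 166.8]
force: [1.9, -0.6, -0.8]
opening: 0.014
gripper_force: 30.0
```

Request:
step_arm([
  [1, [0, 0, 0], [0, 0, -0.09]],
  [1, [0, 0, 0], [0, 0, -0.18]],
  [1, [0, 0, 0], [0, 0, -0.27]],
  [1, [0, 0, 0], [0, 0, -0.35]],
  [1, [0, 0, 0], [0, 0, -0.35]],
])

```text
clock: 21.8
tool_pos: [0.5037, -0.0109, 0.2141]
orientation: [-180.0, 0.0, 146.8]
force: [0.7, -0.7, -0.3]
opening: 0.0138
gripper_force: 30.0
```

Run:
```python
from h import *
o=ctrl.get_obs();print(o["clock"],o["tool_pos"],o["orientation"],o["force"],o["moment"],o["opening"])
```

```text
21.8 [ 0.50367018 -0.01091497  0.21412952] [-1.79995029e+02  5.01499344e-03  1.46772890e+02] [ 0.71640816 -0.71450518 -0.33861156] [-0.42825538 -0.28220284 -0.11467246] 0.01381787935376655
```

Back to -0.04 rad relative to the start. I'll release, rise and check.

Request:
step_arm([
  [0.5, [0, 0, 0], [0, 0, 0]],
  [0, [0, 0, 0], [0, 0, 0]],
  [0, [0, 0, 0], [0, 0, 0]],
  [0, [0, 0, 0], [0, 0, 0]],
  [0, [0, 0, 0], [0, 0, 0]],
])

```text
clock: 22.22
tool_pos: [0.5036, -0.0108, 0.2142]
orientation: [180.0, -0.0, 147.0]
force: [0.7, -0.2, 0.4]
opening: 0.0418
gripper_force: 0.0
```

Request:
step_arm([
  [0, [0, 0, 10], [0, 0, 0]],
  [0, [0, 0, 40], [0, 0, 0]],
  [0, [0, 0, 75], [0, 0, 0]],
  [0, [0, 0, 115], [0, 0, 0]],
  [0, [0, 0, 140], [0, 0, 0]],
])

```text
clock: 22.63
tool_pos: [0.5043, -0.0112, 0.3591]
orientation: [179.9, 0.2, 147.0]
force: [0.2, -0.2, 0.4]
opening: 0.0748
gripper_force: 0.0
```

Request:
step_arm([
  [0, [0, 0, 0], [0, 0, 0]],
  [0, [0, 0, 0], [0, 0, 0]],
  [0, [0, 0, 0], [0, 0, 0]],
  [0, [0, 0, 0], [0, 0, 0]],
  [0, [0, 0, 0], [0, 0, 0]],
])

```text
clock: 23.05
tool_pos: [0.5032, -0.0109, 0.3532]
orientation: [-179.9, -0.1, 147.0]
force: [-0.9, 0.2, 0.8]
opening: 0.0876
gripper_force: 0.0
```

Run:
```python
from h import *
o=ctrl.get_obs();print(o["clock"],o["tool_pos"],o["orientation"])
a=ctrl.snapshot("scene")[170:315,255:385,::-1];b=ctrl.snapshot("side")[175:305,265:395,::-1]
a=cv2.resize(a,(390,580),interpolation=cv2.INTER_CUBIC);b=cv2.resize(b,(390,580),interpolation=cv2.INTER_CUBIC)
cv2.imwrite("pics/crop4.png",np.hstack([a,b]))
```

```text
23.05 [ 0.50316458 -0.01094942  0.3531894 ] [-1.79912025e+02 -7.39542604e-02  1.46990210e+02]
```

View pics/crop4.png

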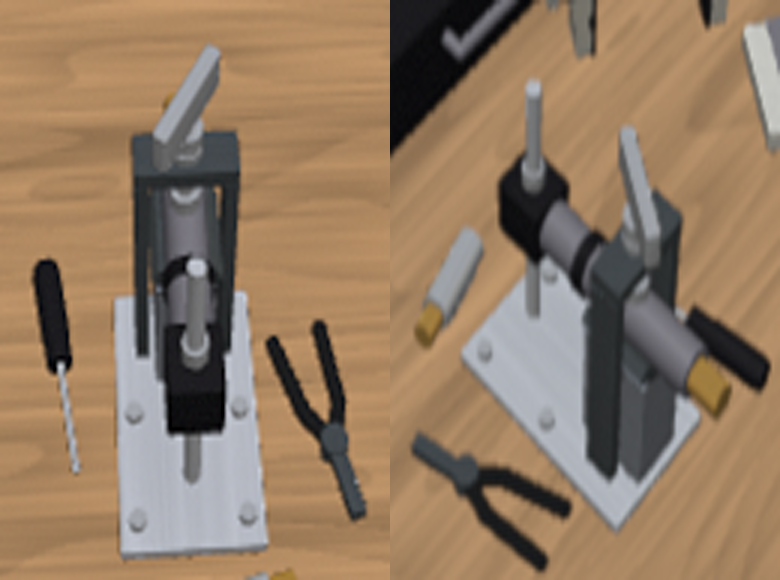

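The rod is upright, from (197,266) to (192,480) in the left crop. The wing is back as it started, with its end at (212,48), and the tools haven't moved. I'm handing the job in.

```bash
python3 -c "
from plant import ctrl
print(ctrl.close_job())"
```

```text
the job is handed in; nothing more can be done
None
```

The antenna rod now stands vertical (within about 1 px of a true vertical in both camera views), the clamp is screwed back to its starting position, nothing else in view around the stand has moved, and the job was handed in at about 23 s.

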